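# Dose one grinding ball from a slide-gate hopper

## Task

On the lab bench, use the long low hopper with three white grinding balls in a row and a glass dish under it: pull its bottom slide gate partway open by the upright flat handle, so that only the ball farthest from the handle drops into the dish, then push the gate fully shut again. The other two balls stay in the hopper; leave the gate of the taller square stopper bin alone.

Things in the scene. Friction and masses are not known exactly. Their poses are not given: they have to be found in the camera images.
- gate (a joint): Slide gate under the long low hopper (fixed): 0 m shut (starts up to 4 mm open), growing as it is pulled out level, to 0.110 m. About 4 N friction, no spring, stays where left. Pockets above it, 30 mm square and 34 mm apart along the slide, open one by one, farthest from the handle first: ball 1 drops by 30 mm travel, ball 2 not before 60 mm; 45 mm is right for one ball.
- gate_grip (a point): Grip point of that gate's handle, a white upright plate 12 mm thick along the slide, 50 mm wide; at its middle, 97 mm above the bench, 22 mm below its top; moves with the gate. Its x axis points along the slide to the hopper (pull along -x, shut along +x), z up. A flat tongue, top 62 mm above the bench, joins its foot to the hopper body, which begins 87 mm from here and is 132 mm high.
- dish_in (a point): Centre of the inner floor of the round open glass dish (84 mm across, 34 mm high, rim 42 mm above the bench) fixed on the hopper's base plate, below the pocket farthest from the handle and sticking out on that side.
- ball_1_center (a point): Centre of the first ball, in the hopper pocket farthest from the handle: white ceramic, 25 mm in diameter, about 49 g. It starts 74.5 mm above the bench, on the gate; the dish lies under it.
- ball_2_center (a point): Centre of the second ball, in the middle pocket: same kind, same height at the start; it must stay in. A third one like it lies in the pocket nearest the handle and stays too.
- bin_gate (a joint): Slide gate of the bystander, a taller square bin (170 mm high, 115 mm square foot) of brown rubber stoppers with a round white knob on its gate and no dish under it: 0 m is shut; it is to stay shut.
Not all that is in view belongs to the job. Leave any pink or yellow look-alike of the part that bears ball_2_center alone.

How it is judged:
By the outcome, as a careful person would: the job done as asked, in the order asked, and still so for the second after the job is handed in, with the robot touching nothing.
It also fails if it takes over 32 s, if anything falls off the work surface, if the arm or the gripper's body presses on something with over 40 N, if the wrist force passes 120 N, or if a joint passes its speed limit or range.

## Robot

A 7-joint arm with a two-finger parallel gripper is mounted at the origin on the work surface. World frame = base frame: x ahead of the robot, y to its left, z up, the work surface at z = 0. Lengths are in m, angles in degrees, forces in N, time in s.
With the tool pointing down it reaches from about 0.425 to 0.875 m from the base axis. Payload 4.7 kg.
Tool frame: the origin (TCP) lies on the mounting face of the last link; the fingertips stand tcp_to_tips ahead of it and the grasp point (between the pads) lies 164 mm ahead of it (tcp_to_tips is the distance from the TCP to the fingertips, in m); z points along the fingers, y is the line along which they close (so a half turn about z gives the same grasp; the last joint's range is limited). The gripper opens to 87 mm and grips with 3 to 60 N. Pads are 19 mm wide; open, the fingers measure 117 mm over their backs; the gripper's body (75 mm by 190 mm) begins 51 mm behind the grasp point.
Start: joints at [-70.296, 18.392, -4.016, 83.108, 1.295, 78.541, -3.26], TCP at [0.211, 0.615, 0.405] pointing down, gripper open.
Joint ranges: [-163.93, 163.93], [-17.29, 119.83], [-79.2, 71.16], [3.27, 140.29], [-89.18, 269.18], [5.43, 117.66], [-154.24, 154.24]. Speed limits (degrees/s): [147.25, 147.25, 180, 180, 180, 180, 180].

## Interface

Orientations are given as [roll, pitch, yaw] about the fixed x, y, z axes, in that order (R = Rz(yaw) Ry(pitch) Rx(roll)).
In Python, from cell import get_obs, read_camera, sign_off, tcp_to_tips gives the robot as it stands.
- The arm moves only by the tool drive_tool, never from a script. Its argument "rows" is one flat list of numbers, 7 for each row, row after row: the shift along the tool's x, y, z in m, then the turn, a rotation vector about the tool's x, y, z in rad, then the gripper command: -1 is shut, 1 is fully open, values between are in proportion. In form: [tx, ty, tz, rx, ry, rz, fingers, tx, ty, tz, rx, ry, rz, fingers, ...]. A call has 1 to 5 rows; each row shifts and turns the commanded pose from where the row before left it, along the tool's axes as they then stand; what a row does not reach is not made up. A row lasts 1/8 s, in which the tool goes at most 62.5 mm and 10.7 degrees, less where a joint would pass 70% of its speed; a pose out of reach is approached as far as the arm can. A call is refused whole if a number of a shift passes 0.0625 or a number of a turn 0.188, either way. A call with a gripper value outside its range is refused whole. The fingers move at their own pace and stop on an object; "grip_force" is the grip in N (left out, the last holds). Time passes only in rows, so rows that do not move let the fingers close. It gives the time, the measured TCP pose, the force, the opening and the grip force at its end, in the units of the state.
- get_obs(): the state, without advancing time (a new reading comes with each control period).
- read_camera(name): name is "scene" or "top" or "wrist"; returns a dict with "color" (420x560x3 uint8, blue, green, red), "fov_y" (degrees; the focal length in pixels is half the picture's height over the tangent of half this angle, whatever the lens; pixels are square), "cx", "cy" (the principal point, pixels), "cam_to_world" (4x4, takes a point from camera to world coordinates); the wrist camera has in their place "mount" (4x4, takes a point from camera to tool coordinates, whose origin is the TCP and whose axes are the flange's). Camera axes: x right, y up, looking along -z (the intrinsics and any distortion apply to the point x, -y, -z); pixel columns grow to the right and rows downward; lengths in m; the calibration is good to about 2 mm. A picture is of the moment at which its call begins: read the wrist's pose just before it. There is no depth.
- sign_off(): hands the job in; it is judged then, once.
The state is a dict: "time_s": time; "qpos": joint angles; "joint_velocities": joint speeds; "effort": joint torques, N m; "tool_pos": TCP position; "tool_rot": TCP orientation; "force": force on the tool from outside, world axes, zero at the start; "wrist_torque": the same for the moment, N m; "grip_width": finger opening in m; "grasp_force": force on a finger pad.
Only numpy, scipy, OpenCV 4.12 (cv2) and the standard library are available. Lean on these libraries where they do the work, as an engineer would, in place of code of your own. Each camera call takes 0.05 s, during which the arm holds its last target. There are 200 camera calls.

## Working session

There is one attempt and no reset: what is moved stays moved. The work goes in short steps, Python scripts to look and compute and a tool call to move; the robot and the scene stay as the last step left them, time stands still between calls to the robot, and variables do not carry over. Pictures are saved under pics/ and viewed, at most 10 in all, crops included, and the job is handed in when it is done.

Besides the shell and the picture viewer there is one more tool, called after ">>>" as name(argument=value, ...), one argument or row to a line, values as JSON. drive_tool: Moves the arm, as the interface text tells. Its arguments: {"type":"object","properties":{"rows":{"type":"array","items":{"type":"number"}},"grip_force":{"type":"number"}},"required":["rows"]}

```bash
mkdir -p pics; cat > h.py <<'E'
from cell import *
import numpy as np, cv2
from scipy.spatial.transform import Rotation as R
def cam(n):
    o=get_obs(); c=read_camera(n)
    if 'mount' in c:
        T=np.eye(4);T[:3,:3]=R.from_euler('xyz',o['tool_rot'],degrees=True).as_matrix();T[:3,3]=o['tool_pos'];c['cam_to_world']=T@c['mount']
    return c
def ray(c,u,v):
    f=c['color'].shape[0]/2/np.tan(np.radians(c['fov_y']/2))
    M=np.array(c['cam_to_world']);d=M[:3,:3]@np.array([(u-c['cx'])/f,-(v-c['cy'])/f,-1]);return M[:3,3],d/np.linalg.norm(d)
def onz(c,u,v,z):
    o,d=ray(c,u,v);return o+d*(z-o[2])/d[2]
def tri(*rs):
    A=sum(np.eye(3)-np.outer(d,d) for o,d in rs);b=sum((np.eye(3)-np.outer(d,d))@o for o,d in rs)
    p=np.linalg.solve(A,b);return p,[float(np.linalg.norm(np.cross(p-o,d))) for o,d in rs]
E
python3 - <<'E'
from h import *
import pickle
print(get_obs(),tcp_to_tips)
for n in ['scene','top']:
    c=cam(n);pickle.dump(c,open(n+'.pkl','wb'));cv2.imwrite(f'pics/{n}.png',c['color']);print({k:v for k,v in c.items() if k!='color'})
E
```

```text
{'time_s': 0.0, 'qpos': array([-70.29604479,  18.43960304,  -4.01615258,  83.17524609,
         1.29750591,  78.54326306,  -3.26014145]), 'joint_velocities': array([ 0.10446988,  0.03153104, -0.15132032,  0.04548087,  0.05125845,
       -0.0384463 , -0.00029233]), 'effort': array([ 3.20015688e-04, -4.91300368e+01, -4.03867643e-01, -3.12523770e+01,
       -6.38387399e-02,  4.35626437e-02,  1.38022688e-04]), 'tool_pos': array([0.21046811, 0.61475564, 0.40365212]), 'tool_rot': array([-1.79887278e+02,  8.16927565e-03,  1.61106758e+02]), 'force': array([ 0.6016901 ,  0.19358245, -0.31447162]), 'wrist_torque': array([-0.05237962, -0.00326724, -0.00542685]), 'grasp_force': 0.0, 'grip_width': 0.08710785777307897} 0.1822
{'fov_y': 50.48724232769119, 'cx': 275.92435491635894, 'cy': 213.42818645123813, 'cam_to_world': array([[ 0.86576958, -0.38775492,  0.31636869,  0.95484059],
       [ 0.50042636,  0.67592473, -0.54101683, -0.54180497],
       [-0.00405948,  0.62671515,  0.77923786,  0.83042697],
       [ 0.        ,  0.        ,  0.        ,  1.        ]])}
{'fov_y': 45.240515791159496, 'cx': 272.52684541989873, 'cy': 213.68298569816525, 'cam_to_world': array([[ 0.02441544,  0.99681191, -0.07595987,  0.55782859],
       [-0.99933152,  0.02640397,  0.02528536, -0.01448949],
       [ 0.02721039,  0.07529174,  0.99679022,  0.9227204 ],
       [ 0.        ,  0.        ,  0.        ,  1.        ]])}
```

View pics/scene.png

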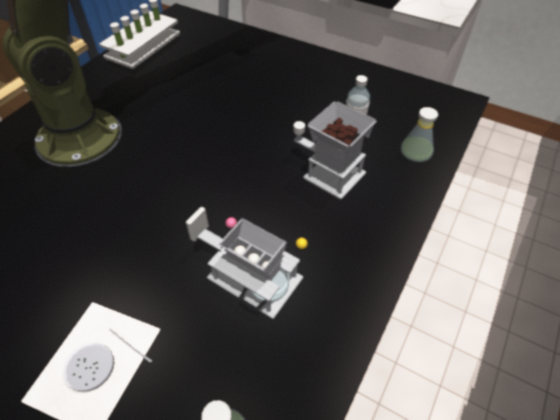

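View pics/top.png

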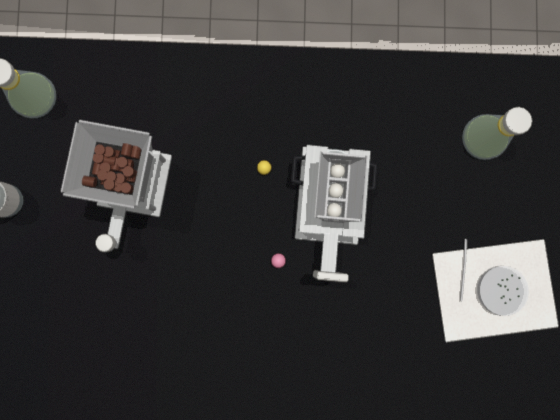

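The scene view shows the long hopper with three balls at (255,255), its handle plate at (198,223) and the dish at (275,287). In the top view the handle is at (331,276) and the balls are at (338,171), (336,190) and (334,210). The stopper bin is to the left, and there are pink and yellow look-alike balls.

```bash
python3 - <<'E'
import cv2,pickle,numpy as np
s=pickle.load(open('scene.pkl','rb'))['color'];t=pickle.load(open('top.pkl','rb'))['color']
a=cv2.resize(s[195:315,175:310],None,fx=3,fy=4.5/1.0*0+3,interpolation=2);b=cv2.resize(t[150:290,290:385],None,fx=4,fy=4,interpolation=2)
b=b[:560];a=cv2.copyMakeBorder(a,0,560-a.shape[0],0,0,0)
cv2.imwrite('pics/z.png',np.hstack([a,b]))
E
```

```text
(no output)
```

View pics/z.png

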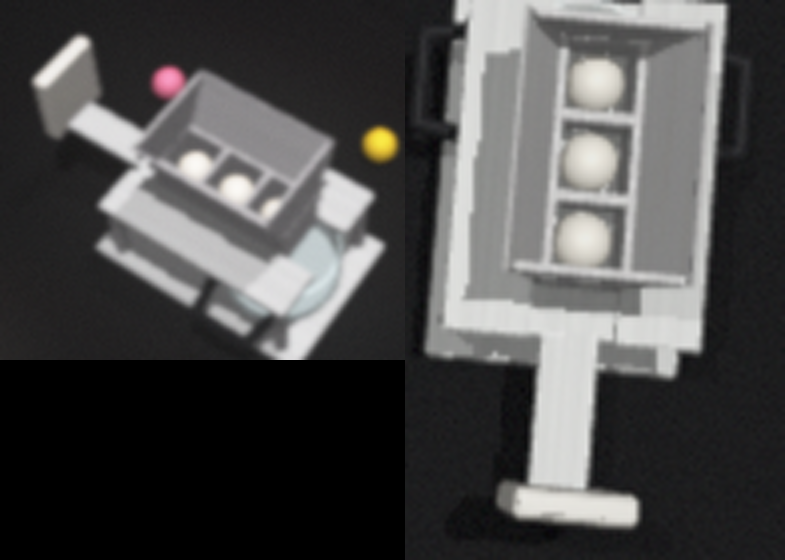

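```bash
python3 - <<'E'
from h import *
import pickle
s=pickle.load(open('scene.pkl','rb'));t=pickle.load(open('top.pkl','rb'))
S=lambda x,y:ray(s,x/3+174.8,y/3+194.8)
T=lambda x,y:ray(t,(x-405)/4+289.6,y/4+149.6)
P={}
for n,a,b in [('c',(62,59),(576,507)),('+y',(83,40),(514,503)),('-y',(40,80),(637,510)),('b3',(195,166),(582,240)),('b2',(237,190),(590,161))]:
    P[n],e=tri(S(*a),T(*b));print(n,P[n].round(4),np.round(e,4))
tt=lambda x,y,z:onz(t,(x-405)/4+289.6,y/4+149.6,z).round(4)
print('balls',tt(597,83,.0745),tt(590,161,.0745),tt(582,240,.0745),'plate top',tt(576,507,.119),tt(514,503,.119),tt(637,510,.119),'tongue',tt(569,340,.062),tt(558,485,.062))
print(get_obs()['tool_pos'])
E
```

```text
c [ 0.5225 -0.132   0.1175] [0.0011 0.0011]
+y [ 0.5229 -0.1081  0.113 ] [0.0006 0.0006]
-y [ 0.5222 -0.1557  0.1204] [0.0013 0.0013]
b3 [ 0.6326 -0.1389  0.0771] [0.0008 0.0008]
b2 [ 0.6668 -0.1414  0.0769] [0.0015 0.0015]
balls [ 0.6995 -0.1452  0.0745] [ 0.6659 -0.1427  0.0745] [ 0.6322 -0.1398  0.0745] plate top [ 0.5217 -0.1324  0.119 ] [ 0.5227 -0.1077  0.119 ] [ 0.5211 -0.1568  0.119 ] tongue [ 0.5901 -0.1367  0.062 ] [ 0.5283 -0.133   0.062 ]
[0.21045795 0.61479244 0.40376813]
```

```bash
cat >> h.py <<'E'
def plan(way,yaw,step=.055):
    o=get_obs();p=np.array(o['tool_pos']);y0=o['tool_rot'][2];pts=[p]
    for w in way:
        w=np.array(w);n=int(np.ceil(np.linalg.norm(w-pts[-1])/step));s=pts[-1]
        pts+=[s+(w-s)*(i+1)/n for i in range(n)]
    N=len(pts)-1;dy=((yaw-y0+180)%360-180)/N
    for i in range(N):
        r=R.from_euler('xyz',[180,0,y0+dy*i],degrees=True).as_matrix()
        print(np.round(r.T@(pts[i+1]-pts[i]),3),'rz',round(np.radians(-dy),4))
    print('tool',p.round(4),np.round(o['tool_rot'],2))
E
python3 -c "
from h import *
plan([(.45,.2,.40),(.522,-.132,.38)],86)"
```

```text
[-0.04  -0.035  0.   ] rz 0.0819
[-0.043 -0.032  0.   ] rz 0.0819
[-0.045 -0.028  0.   ] rz 0.0819
[-0.047 -0.024  0.   ] rz 0.0819
[-0.049 -0.02   0.   ] rz 0.0819
[-0.051 -0.016  0.   ] rz 0.0819
[-0.052 -0.012  0.   ] rz 0.0819
[-0.053 -0.008  0.   ] rz 0.0819
[-0.053 -0.003  0.   ] rz 0.0819
[-0.047 -0.014  0.003] rz 0.0819
[-0.047 -0.01   0.003] rz 0.0819
[-0.048 -0.006  0.003] rz 0.0819
[-0.048 -0.002  0.003] rz 0.0819
[-0.048  0.002  0.003] rz 0.0819
[-0.048  0.006  0.003] rz 0.0819
[-0.048  0.01   0.003] rz 0.0819
tool [0.2105 0.6148 0.4038] [-1.7990e+02  1.0000e-02  1.6111e+02]
```

>>> drive_tool(
  rows=[-0.04,-0.035,0,0,0,0.082,1,-0.043,-0.032,0,0,0,0.082,1,-0.045,-0.028,0,0,0,0.082,1,-0.047,-0.024,0,0,0,0.082,1,-0.049,-0.02,0,0,0,0.082,1],
  grip_force=30,
)

```text
time_s: 0.72
tool_pos: [0.3435, 0.3831, 0.4045]
tool_rot: [-180.0, 0.0, 137.5]
force: [1.0, 2.0, 0.8]
grip_width: 0.0872
grasp_force: 0.0
```

>>> drive_tool(
  rows=[-0.051,-0.016,0,0,0,0.082,1,-0.052,-0.012,0,0,0,0.082,1,-0.053,-0.008,0,0,0,0.082,1,-0.053,-0.003,0,0,0,0.082,1,-0.047,-0.014,0.003,0,0,0.082,1],
)

```text
time_s: 1.35
tool_pos: [0.461, 0.1502, 0.4016]
tool_rot: [180.0, 0.0, 113.9]
force: [0.4, 0.7, -0.9]
grip_width: 0.0869
grasp_force: 0.0
```

>>> drive_tool(
  rows=[-0.047,-0.01,0.003,0,0,0.082,1,-0.048,-0.006,0.003,0,0,0.082,1,-0.048,-0.002,0.003,0,0,0.082,1,-0.048,0.002,0.003,0,0,0.082,1,-0.04,0.004,0,0,0,0.08,1],
)

```text
time_s: 1.98
tool_pos: [0.5085, -0.0775, 0.3893]
tool_rot: [-180.0, 0.0, 90.5]
force: [0.6, 0.2, -0.3]
grip_width: 0.0869
grasp_force: 0.0
```

```bash
python3 - <<'E'
from h import *
import pickle
plan([(.522,-.132,.38)],86)
c=cam('wrist');pickle.dump(c,open('w.pkl','wb'));cv2.imwrite('pics/w1.png',c['color']);print(c['cam_to_world'])
E
```

```text
[-0.027  0.006  0.005] rz 0.0395
[-0.027  0.008  0.005] rz 0.0395
tool [ 0.5085 -0.0775  0.3893] [-179.97    0.     90.53]
[[ 9.99962079e-01 -8.40794169e-03 -2.26891865e-03  5.08367463e-01]
 [ 8.70760523e-03  9.69439483e-01  2.45175990e-01 -1.19194497e-02]
 [ 1.38153898e-04 -2.45186449e-01  9.69475934e-01  3.69028071e-01]
 [ 0.00000000e+00  0.00000000e+00  0.00000000e+00  1.00000000e+00]]
```

View pics/w1.png

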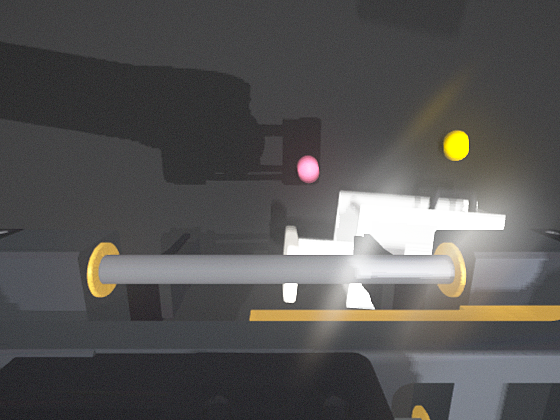

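The wrist view shows the handle plate at columns 284–298, rows 226–302, partly hidden by the gripper bar. The hopper is to its right and overexposed.

```bash
python3 - <<'E'
from h import *
import pickle
c=pickle.load(open('w.pkl','rb'))
for u,v in [(291,226),(291,302),(286,302),(297,302),(286,228),(297,228)]: print(u,v,onz(c,u,v,.119).round(4),onz(c,u,v,.08).round(4))
E
```

```text
291 226 [ 0.5219 -0.0908  0.119 ] [ 0.524  -0.1031  0.08  ]
291 302 [ 0.5234 -0.164   0.119 ] [ 0.5257 -0.1877  0.08  ]
286 302 [ 0.5188 -0.1641  0.119 ] [ 0.5204 -0.1878  0.08  ]
297 302 [ 0.5289 -0.164   0.119 ] [ 0.5321 -0.1877  0.08  ]
286 228 [ 0.5176 -0.0927  0.119 ] [ 0.519  -0.1053  0.08  ]
297 228 [ 0.5271 -0.0926  0.119 ] [ 0.53   -0.1052  0.08  ]
```

>>> drive_tool(
  rows=[-0.027,0.006,0.005,0,0,0.04,1,-0.027,0.008,0.004,0,0,0.04,1,0,0,0.03,0,0,0,1,0,0,0.03,0,0,0,1,0,0,0,0,0,0,1],
)

```text
time_s: 2.65
tool_pos: [0.5214, -0.1292, 0.3183]
tool_rot: [-179.7, 0.0, 86.2]
force: [-0.1, -0.1, 0.9]
grip_width: 0.0867
grasp_force: 0.0
```

```bash
python3 - <<'E'
from h import *
import pickle
plan([(.522,-.132,.264)],86,.03)
c=cam('scene');cv2.imwrite('pics/s2.png',cv2.resize(c['color'][100:310,140:360],None,fx=3,fy=2.8))
E
```

```text
[-0.001  0.     0.027] rz 0.0015
[-0.001  0.     0.027] rz 0.0015
tool [ 0.5214 -0.1292  0.3183] [-1.7968e+02  2.0000e-02  8.6170e+01]
```

View pics/s2.png

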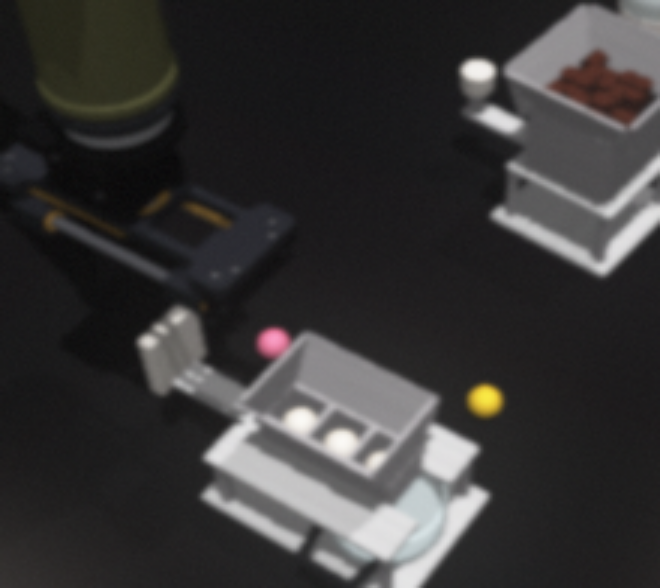

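The gripper is above the plate and all three balls are still in the hopper. I'll descend and grip.

>>> drive_tool(
  rows=[-0.002,0,0.027,0,0,0,1,-0.001,0,0.027,0,0,0,1,0,0,0,0,0,0,0,0,0,0,0,0,0,-1,0,0,0,0,0,0,-1],
)

```text
time_s: 3.32
tool_pos: [0.5229, -0.1327, 0.2684]
tool_rot: [179.8, -0.0, 86.2]
force: [0.2, 0.2, 1.3]
grip_width: 0.065
grasp_force: 0.0
```

>>> drive_tool(
  rows=[0,0,0,0,0,0,-1,0,0,0,0,0,0,-1,0,0,0,0,0,0,-1,0,0,0,0,0,0,-1],
)

```text
time_s: 3.82
tool_pos: [0.5221, -0.1326, 0.2667]
tool_rot: [180.0, -0.0, 86.2]
force: [-0.0, -0.0, -0.7]
grip_width: 0.0248
grasp_force: 0.0
```

>>> drive_tool(
  rows=[0,0,0.001,0,0,0,-1,0,0,0,0,0,0,-1,0,0,0,0,0,0,-1,0,0,0,0,0,0,-1,0,0,0,0,0,0,-1],
)

```text
time_s: 4.45
tool_pos: [0.5222, -0.1325, 0.2656]
tool_rot: [180.0, 0.0, 86.2]
force: [2.1, -1.2, -3.7]
grip_width: 0.0117
grasp_force: 30.0
```

>>> drive_tool(
  rows=[0,-0.007,0,0,0,0,-1,0,-0.01,0,0,0,0,-1,0,-0.01,0,0,0,0,-1,0,-0.01,0,0,0,0,-1,0,-0.004,0,0,0,0,-1],
)

```text
time_s: 5.08
tool_pos: [0.4804, -0.1299, 0.2656]
tool_rot: [-180.0, -0.0, 86.2]
force: [4.4, -1.8, -8.7]
grip_width: 0.0117
grasp_force: 30.0
```

>>> drive_tool(
  rows=[0,-0.001,0,0,0,0,-1,0,0,0,0,0,0,-1,0,0,0,0,0,0,-1],
)

```text
time_s: 5.45
tool_pos: [0.48, -0.1298, 0.2656]
tool_rot: [-179.9, -0.0, 86.2]
force: [0.3, -1.0, -5.0]
grip_width: 0.0115
grasp_force: 30.0
```

```bash
python3 - <<'E'
from h import *
o=get_obs();print(o['tool_pos'],o['force'],o['grip_width'])
a=cam('scene')['color'][195:315,160:310];b=cam('top')['color'][130:300,290:385]
a=cv2.resize(a,(450,360));b=cv2.resize(b,(320,573));a=cv2.copyMakeBorder(a,0,213,0,0,0)
cv2.imwrite('pics/z3.png',np.hstack([a,b]))
E
```

```text
[ 0.47998678 -0.12982795  0.26560201] [ 0.26455304 -1.01884598 -5.0208212 ] 0.011461948024620427
```

View pics/z3.png

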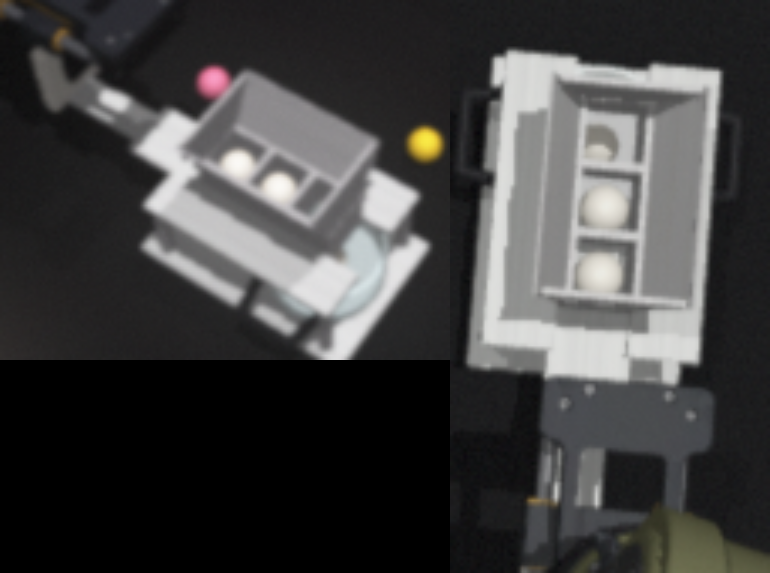

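Ball 1 has dropped: it shows lower down through pocket 1, at (600,152). Balls 2 and 3 are still in place. I'll shut the gate now.

>>> drive_tool(
  rows=[0,0.007,0,0,0,0,-1,0,0.01,0,0,0,0,-1,0,0.01,0,0,0,0,-1,0,0.01,0,0,0,0,-1,0,0.004,0,0,0,0,-1],
)

```text
time_s: 6.18
tool_pos: [0.5218, -0.1325, 0.2656]
tool_rot: [-180.0, 0.0, 86.2]
force: [-5.6, 0.0, 0.6]
grip_width: 0.0117
grasp_force: 30.0
```

>>> drive_tool(
  rows=[0,0.002,0,0,0,0,-1,0,0,0,0,0,0,-1],
)

```text
time_s: 6.42
tool_pos: [0.5233, -0.1326, 0.2656]
tool_rot: [180.0, 0.0, 86.2]
force: [-2.4, -0.3, -3.5]
grip_width: 0.0119
grasp_force: 30.0
```

>>> drive_tool(
  rows=[0,0.001,0,0,0,0,-1,0,0,0,0,0,0,-1],
)

```text
time_s: 6.68
tool_pos: [0.5239, -0.1327, 0.2656]
tool_rot: [-180.0, -0.0, 86.2]
force: [-4.9, -0.5, -3.3]
grip_width: 0.0119
grasp_force: 30.0
```

>>> drive_tool(
  rows=[0,0.001,0,0,0,0,-1,0,0,0,0,0,0,-1],
)

```text
time_s: 6.92
tool_pos: [0.525, -0.1328, 0.2656]
tool_rot: [-180.0, -0.0, 86.2]
force: [-3.7, -0.1, -2.6]
grip_width: 0.0119
grasp_force: 30.0
```

>>> drive_tool(
  rows=[0,0.001,0,0,0,0,-1,0,0,0,0,0,0,-1],
)

```text
time_s: 7.18
tool_pos: [0.5261, -0.1328, 0.2656]
tool_rot: [-180.0, -0.0, 86.2]
force: [-4.1, -0.1, -3.3]
grip_width: 0.012
grasp_force: 30.0
```

>>> drive_tool(
  rows=[0,0.001,0,0,0,0,-1,0,0,0,0,0,0,-1],
)

```text
time_s: 7.42
tool_pos: [0.5268, -0.1329, 0.2656]
tool_rot: [-179.9, -0.0, 86.2]
force: [-6.0, -0.0, -1.7]
grip_width: 0.0118
grasp_force: 30.0
```

>>> drive_tool(
  rows=[0,0.002,0,0,0,0,-1,0,0,0,0,0,0,-1],
)

```text
time_s: 7.68
tool_pos: [0.5276, -0.1332, 0.2656]
tool_rot: [-179.7, -0.1, 86.1]
force: [-12.0, 1.1, 4.2]
grip_width: 0.0119
grasp_force: 30.1
```

>>> drive_tool(
  rows=[0,0.002,0,0,0,0,-1,0,0,0,0,0,0,-1],
)

```text
time_s: 7.92
tool_pos: [0.5283, -0.1333, 0.2656]
tool_rot: [-179.4, -0.1, 86.1]
force: [-17.1, 1.6, 9.6]
grip_width: 0.0116
grasp_force: 30.1
```

Force climbs against the stop, so the gate is shut. I'll ease off, release and lift.

>>> drive_tool(
  rows=[0,-0.003,0,0,0,0,-1,0,0,0,0,0,0,-0.3,0,0,0,0,0,0,-0.2,0,0,0,0,0,0,-0.2,0,0,0,0,0,0,-0.2],
)

```text
time_s: 8.55
tool_pos: [0.5288, -0.1329, 0.2663]
tool_rot: [179.9, -0.0, 86.2]
force: [0.4, -0.0, -0.6]
grip_width: 0.0335
grasp_force: 0.0
```

>>> drive_tool(
  rows=[0,0,0,0,0,0,-0.2,0,0,-0.02,0,0,0,-0.2,0,0,-0.04,0,0,0,-0.2,0,0,-0.05,0,0,0,-0.2,0,0,-0.03,0,0,0,-0.2],
)

```text
time_s: 9.18
tool_pos: [0.5284, -0.1334, 0.4084]
tool_rot: [179.8, -0.0, 86.1]
force: [0.3, 0.6, -0.9]
grip_width: 0.0348
grasp_force: 0.0
```

>>> drive_tool(
  rows=[0.05,-0.03,0,0,0,0,-0.2,0.06,-0.02,0,0,0,0,-0.2,0.06,0,0,0,0,0,-0.2,0.05,0,0,0,0,0,-0.2,0,0,0,0,0,0,-0.2],
)

```text
time_s: 9.8
tool_pos: [0.4927, 0.094, 0.4055]
tool_rot: [-180.0, -0.0, 86.6]
force: [0.8, -1.1, 0.5]
grip_width: 0.0349
grasp_force: 0.0
```

```bash
python3 - <<'E'
from h import *
o=get_obs();print(o['time_s'],o['tool_pos'],o['force'],o['grip_width'])
a=cam('scene')['color'][195:315,160:310];b=cam('top')['color'][130:300,290:385]
a=cv2.resize(a,(450,360));b=cv2.resize(b,(320,573));a=cv2.copyMakeBorder(a,0,213,0,0,0)
cv2.imwrite('pics/z4.png',np.hstack([a,b]))
E
```

```text
9.8 [0.49270767 0.09397377 0.40551781] [ 0.77418536 -1.09918316  0.48586075] 0.03492057603684451
```

View pics/z4.png

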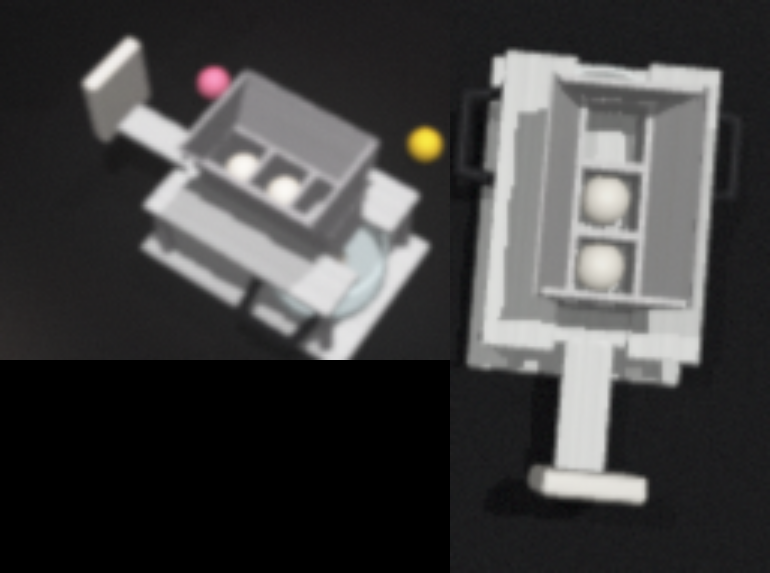

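The gate is shut with the plate about 4 mm closer to the hopper than at the start. Pocket 1 is empty with the gate under it, and balls 2 and 3 are in their pockets at (605,200) and (600,265).

```bash
python3 -c "
from cell import *
print(sign_off())"
```

```text
the job is handed in; nothing more can be done
None
```

I pulled the long hopper's gate about 42 mm (ball 1 dropped toward the dish, balls 2 and 3 stayed in), pushed it back hard against its stop, moved the arm clear without touching the stopper bin, and handed the job in at about 10 s; the dish was mostly hidden, so I didn't see ball 1 resting in it.

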